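# Sweep the brass caps into the bench pan

## Task

Sweep the three loose brass caps across the bench with the fingertips, through the open side of the blue pan, until every cap lies wholly inside it. Push them gently along the bench: do not pinch, lift, ram or flick them. Leave the standing steel union and the other tools and parts where they are.

Things in the scene. Friction and masses are not known exactly. Their poses are not given: they have to be found in the camera images.
- cap_a: brass blanking cap lying flat on the bench, one of three alike: hexagon 32 mm across flats (37 mm across corners), 13 mm high, with a round collar 25 mm in diameter on top, 20 mm high in all, about 60 g, solid. Origin: centre of its underside, z up along the collar
- cap_b: brass blanking cap lying flat on the bench, one of three alike: hexagon 32 mm across flats (37 mm across corners), 13 mm high, with a round collar 25 mm in diameter on top, 20 mm high in all, about 60 g, solid. Origin: centre of its underside, z up along the collar
- cap_c: brass blanking cap lying flat on the bench, one of three alike: hexagon 32 mm across flats (37 mm across corners), 13 mm high, with a round collar 25 mm in diameter on top, 20 mm high in all, about 60 g, solid. Origin: centre of its underside, z up along the collar
- pan: blue sheet-metal pan screwed to the bench, left of the caps. Inside 150 mm deep (its x) by 170 mm wide (its y); walls 4 mm thick, 30 mm high around that at +x (back), +y and -y. Its -x side (x = -75 mm) is the open mouth and looks towards the caps. The floor is a thin sheet level with the bench, no step. Origin: centre of the inner floor, z up
- union: bystander: shiny stainless pipe union standing upright among the caps, 50 mm in diameter at the foot, 45 mm high, loose, 0.3 kg. Origin: centre of its underside
- tin: bystander: flat round steel tin with a green lid, 79 mm in diameter, 22 mm high, loose, on the near side, to the right. Origin: centre of its underside
- clamp: bystander: thin steel hose-clamp ring lying flat, 48 mm in diameter, 12 mm high, loose, on the near side, to the right. Origin: centre of its underside
- hexkey: bystander: steel L-shaped hex key, 130 mm long (its x) with a 40 mm short leg, 8 mm thick, loose, far side of the bench. Origin: under the middle of the long leg
- wrench: bystander: steel wrench 200 mm long lying along its x, loose, far side of the bench. Origin: under its middle
- pliers: bystander: pliers with orange handles, about 160 mm long along its x, 14 mm high, loose, at the right of the bench. Origin: on the bench, 8 mm behind the pivot's axis, towards the handles
Not all that is in view belongs to the job. Leave any green or red look-alike of the cap_b alone.

How it is judged (in metres and radians):
At the end, for the whole second after the job is handed in: all three caps lie on the pan's floor wholly inside its mouth (centre at least 17 mm in from the open edge, between the walls), at rest (under 0.01 m/s); the union still stands (within 0.2 rad) and every bystander is within 15 mm of where it started (x of cap_a in the frame of pan between -0.058 and 0.076 m and y of cap_a in the frame of pan between -0.086 and 0.086 m and height (world z) of each of cap_a, cap_b, cap_c below 0.02 m and linear speed of each of cap_a, cap_b, cap_c below 0.01 m/s and x of cap_b in the frame of pan between -0.058 and 0.076 m and y of cap_b in the frame of pan between -0.086 and 0.086 m and x of cap_c in the frame of pan between -0.058 and 0.076 m and y of cap_c in the frame of pan between -0.086 and 0.086 m and distance of each of union, tin, clamp, hexkey, wrench, pliers from where it was at the start of the episode below 0.015 m and angle between union's own z axis and vertical below 0.2 rad); the robot touches nothing.
It fails at once if a bystander is displaced by more than 15 mm (distance of any of union, tin, clamp, hexkey, wrench, pliers from where it was at the start of the episode above 0.015 m).
It fails at once if the standing union is tipped (angle between union's own z axis and vertical above 0.35 rad).
It fails at once if a cap is lifted off the bench (underside centre above 25 mm) (height (world z) of any of cap_a, cap_b, cap_c above 0.025 m).
It fails at once if a cap is knocked or flung (faster than 0.5 m/s) (linear speed of any of cap_a, cap_b, cap_c above 0.5 m/s).
It fails at once if a cap is pinched or rammed (more than 30 N between the fingers and it) (contact force between the fingers and cap_a above 30 N or contact force between the fingers and cap_b above 30 N or contact force between the fingers and cap_c above 30 N).
It also fails if it takes over 72 s, if anything falls off the work surface, if the arm or the gripper's body presses on something with over 40 N, if the wrist force passes 120 N, or if a joint passes its speed limit or range.

## Robot

A 6-joint arm with a two-finger parallel gripper is mounted at the origin on the work surface. World frame = base frame: x ahead of the robot, y to its left, z up, the work surface at z = 0. Lengths are in mm, angles in degrees, forces in N, time in s.
With the tool pointing down it reaches from about 300 to 875 mm from the base axis. Payload 4.2 kg.
Tool frame: the origin (TCP) lies midway between the tips of the shut fingers; the grasp point (between the pads) lies robot.grip_point_offset behind it (robot.grip_point_offset is the distance from the TCP to the grasp point, in mm); z points along the fingers, y is the line along which they close (so a half turn about z gives the same grasp; the last joint's range is limited). The gripper opens to 85 mm and grips with 20 to 120 N. Pads are 22 mm wide; open, the fingers measure 114 mm over their backs; the gripper's body (76 mm by 85 mm) begins 54 mm behind the grasp point. The pads swing forward as they close: fully open they stand 13 mm farther back than shut.
Start: joints at [68.01, 18.312, 89.639, -0, 72.044, -1.146], TCP at [204.604, 537.381, 231.338] pointing down, gripper open.
Joint ranges: [-177.97, 177.97], [-48.28, 115.42], [12.27, 149.76], [-77.06, 257.06], [2.81, 150.46], [-146.56, 146.56]. Speed limits (degrees/s): [147.25, 147.25, 180, 180, 180, 180].

## Interface

Orientations are given as [roll, pitch, yaw] about the fixed x, y, z axes, in that order (R = Rz(yaw) Ry(pitch) Rx(roll)).
In Python, from workcell import robot gives the robot as it stands.
- The arm moves only by the tool step_arm, never from a script. Its argument "increments" is a list of rows, each a list of 4 numbers: the shift along the tool's x, y, z scaled (see below), then the turn about the tool's z scaled (see below). In form: [[tx, ty, tz, spin], ...]. A call has exactly 5 rows; each row shifts and turns the commanded pose from where the row before left it, along the tool's axes as they then stand; what a row does not reach is not made up. The controller multiplies each number of a shift by 0.05 m and each number of a turn by 0.1 rad. A row lasts 1/8 s, in which the tool goes at most 62.5 mm and 10.7 degrees, less where a joint would pass 70% of its speed; a pose out of reach is approached as far as the arm can. A call with a number of a shift or a turn outside -1 to 1 is refused whole. A call with a gripper value outside its range is refused whole. "grip" is the opening, from 0 (shut) to 1 (fully open), set as the call begins (left out, the last holds). The fingers move at their own pace and stop on an object; "force" is the grip in N (left out, the last holds). Time passes only in rows, so rows that do not move let the fingers close, or fill a call up. It gives the time, the measured TCP pose, the force, the opening and the grip force at its end, in the units of the state.
- robot.state(): the state, without advancing time (a new reading comes with each control period).
- robot.capture(name): name is "scene" or "top"; returns a dict with "pixels" (420x560x3 uint8, red, green, blue), "z_map" (420x560 float32, mm along the optical axis (not along the pixel's ray), 0 where there is no reading), "K" (3x3 intrinsics, pixels), "R" (3x3) and "t" (3): a world point X has camera coordinates R X + t. Camera axes: x right, y down, z forward; pixel columns grow to the right and rows downward; lengths in mm; the calibration is good to about 2 mm. A picture is of the moment at which its call begins.
- robot.close_job(): hands the job in; it is judged then, once.
Trained networks look in a picture, given as the dict that the camera call returned (one of the last four; its "shot" number tells which), for a name from the list of things; names that differ only in an ending like _2 or _b are one class to them, and where a whole thing is asked for, a point or a joint stands for the part that bears it (a point fixed in the world has none). Each returns a list of dicts, best first, with "p" (0 to 1); they miss things now and then, are a little off and sometimes report something else, mostly with a low value. They report only what shows in the picture. A call takes as long as a camera call. They do not tell look-alikes from the thing itself.
- robot.masks_of(picture, thing): "region" (420x560 bool, what is visible of it) and "rect" ([left, top, right, bottom] in pixels, round what is visible of it).
- robot.pinpoint(picture, thing): "xy" ([column, row] in pixels: a listed point, or the origin of a listed thing).
The state is a dict: "time": time; "q": joint angles; "joint_velocities": joint speeds; "joint_efforts": joint torques, N m; "position": TCP position; "orientation": TCP orientation; "ft_force": force on the tool from outside, world axes, zero at the start; "wrist_torque": the same for the moment, N m; "gripper_width": finger opening in mm; "gripper_force": force on a finger pad.
Only numpy, scipy, OpenCV 4.12 (cv2) and the standard library are available. Lean on these libraries where they do the work, as an engineer would, in place of code of your own. Each camera call takes 0.05 s, during which the arm holds its last target. There are 200 camera calls.

## Working session

There is one attempt and no reset: what is moved stays moved. The work goes in short steps, Python scripts to look and compute and a tool call to move; the robot and the scene stay as the last step left them, time stands still between calls to the robot, and variables do not carry over. Pictures are saved under pics/ and viewed, at most 10 in all, crops included, and the job is handed in when it is done.

Besides the shell and the picture viewer there is one more tool, called after "Emit:" as name([rows], argument=value, ...), one row to a line, values as JSON. step_arm: Moves the arm, as the interface text tells. Shifts and turns lie within -1 to 1; 1 stands for 0.05 m of shift or 0.1 rad of turn. Its arguments: {"type":"object","properties":{"increments":{"type":"array"},"grip":{"type":"number"},"force":{"type":"number"}},"required":["increments"]}

```bash
mkdir -p pics
cat > h.py <<'E'
import numpy as np, cv2
from workcell import robot
def world(p,u,v,z):
    K,R,t=map(np.array,(p["K"],p["R"],p["t"]))
    d=R.T@np.linalg.inv(K)@np.array([u,v,1.]); c=-R.T@t
    return (c+d*(z-c[2])/d[2])[:2]
def cloud(p):
    K,R,t=map(np.array,(p["K"],p["R"],p["t"])); z=p["z_map"]
    v,u=np.indices(z.shape)
    c=np.stack([u*z,v*z,z],-1)@np.linalg.inv(K).T
    return (c-t)@R
def save(p,n): cv2.imwrite(f"pics/{n}.png",cv2.cvtColor(p["pixels"],cv2.COLOR_RGB2BGR))
E
python3 - <<'E'
from h import *
s=robot.state(); print(s["time"],s["position"],s["orientation"],s["gripper_width"],robot.grip_point_offset)
p=robot.capture("top"); save(p,"top0"); C=cloud(p)
q=robot.capture("scene"); save(q,"scene0")
for n in ["cap_a","pan","union","tin","clamp","hexkey","wrench","pliers"]:
    for d in robot.masks_of(p,n):
        if d["p"]<.2: continue
        m=d["region"]&(p["z_map"]>0); X=C[m]
        print(n,round(d["p"],2),np.round(d["rect"]),np.round(np.median(X,0)),np.round(np.percentile(X,2,0)),np.round(np.percentile(X,98,0)),p["pixels"][m].mean(0).round())
    for d in robot.pinpoint(p,n):
        if d["p"]>.2: print("  pt",round(d["p"],2),np.round(d["xy"]),world(p,*d["xy"],0).round(1))
E
```

```text
0.0 [204.41432897 536.91945783 230.51083073] [-1.79900087e+02 -2.22812677e-03  1.59155876e+02] 85.24339747416467 18.700000000000003
cap_a 0.7 [231. 232. 247. 246.] [495. -41.  16.] [480. -56.   1.] [511. -25.  23.] [232. 186.  87.]
cap_a 0.69 [238. 183. 258. 200.] [616. -61.  16.] [602. -75.   3.] [633. -46.  23.] [231. 184.  86.]
cap_a 0.68 [328. 187. 341. 201.] [ 603. -269.   16.] [ 589. -285.    1.] [ 621. -254.   23.] [230. 183.  85.]
cap_a 0.67 [222. 147. 233. 156.] [705. -16.  16.] [691. -30.   5.] [721.  -1.  23.] [227.  45.  40.]
cap_a 0.61 [251. 135. 265. 148.] [732. -91.  16.] [ 716. -106.    1.] [749. -75.  23.] [218.  44.  38.]
cap_a 0.58 [258. 207. 271. 224.] [ 553. -106.   17.] [ 539. -120.    6.] [568. -92.  23.] [ 67. 177.  77.]
  pt 0.64 [265. 215.] [ 553.1 -105.7]
  pt 0.63 [240. 241.] [490.5 -44.6]
  pt 0.56 [260. 143.] [729.7 -92.8]
  pt 0.53 [228. 151.] [711.4 -15.2]
  pt 0.48 [247. 187.] [620. -61.]
  pt 0.43 [331. 195.] [ 600.8 -264.3]
pan 0.74 [ 94. 165. 164. 250.] [578. 229.   1.] [488. 148.  -4.] [664. 298.  31.] [ 49.  89. 141.]
  pt 0.87 [132. 207.] [573.8 216.2]
union 0.64 [286. 208. 309. 227.] [ 542. -183.   43.] [ 523. -207.    5.] [ 564. -163.   49.] [212. 205. 191.]
  pt 0.62 [300. 219.] [ 543.4 -188.5]
tin 0.64 [344. 274. 374. 304.] [ 382. -318.   22.] [ 348. -353.   17.] [ 416. -283.   26.] [ 78. 136.  92.]
  pt 0.78 [358. 286.] [ 383.8 -325. ]
  pt 0.64 [246. 187.] [620.  -59.1]
  pt 0.58 [315. 287.] [ 382.4 -222.7]
hexkey 0.52 [282. 126. 335. 149.] [ 758. -188.    6.] [ 723. -267.   -2.] [ 766. -142.   11.] [203. 191. 174.]
  pt 0.55 [308. 129.] [ 764.4 -210.7]
  pt 0.39 [133. 206.] [574.6 213.9]
wrench 0.87 [128. 107. 210. 132.] [790. 133.   6.] [756.  39.  -3.] [819. 226.  11.] [206. 196. 179.]
  pt 0.55 [169. 120.] [788.9 132.7]
pliers 0.84 [386. 192. 435. 260.] [ 526. -443.   13.] [ 451. -496.   -1.] [ 594. -409.   18.] [184. 120.  63.]
  pt 0.79 [403. 218.] [ 545.2 -437.2]
```

View pics/top0.png

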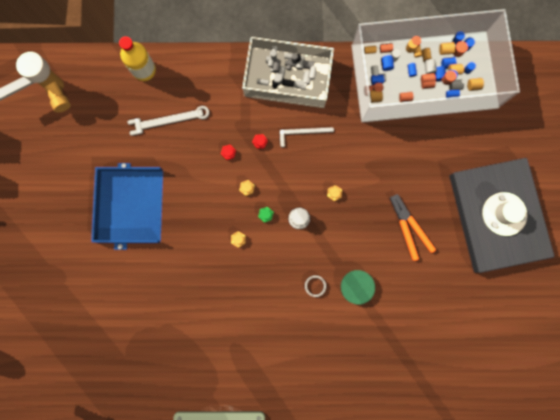

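View pics/scene0.png

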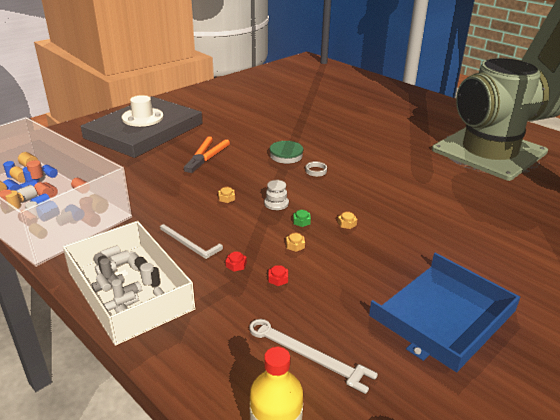

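Run:
```python
from h import *
p=robot.capture("top"); C=cloud(p)
m=robot.masks_of(p,"pan")[0]["region"]; X=C[m]; w=X[(X[:,2]>22)&(X[:,2]<40)]; print(len(X),len(w))
print(cv2.minAreaRect(X[:,:2].astype(np.float32)))
print(cv2.minAreaRect(w[:,:2].astype(np.float32)))
print(w[::6].round())
for r in [(231,232,247,246),(238,183,258,200),(328,187,341,201)]:
    S=C[r[1]-4:r[3]+4,r[0]-4:r[2]+4].reshape(-1,3); t=S[(S[:,2]>17)&(S[:,2]<27)]; print(len(t),t.mean(0).round(1),((t.min(0)+t.max(0))/2).round(1))
S=C[195:240,276:318].reshape(-1,3); t=S[S[:,2]>38]; print("union",((t.min(0)+t.max(0))/2).round(1),t.min(0),t.max(0))
```

```text
5357 465
((554.7573852539062, 80.41206359863281), (470.63433837890625, 207.523193359375), 81.91671752929688)
((577.5632934570312, 223.15203857421875), (156.65603637695312, 177.2661895751953), 89.75874328613281)
[[665. 296.  29.]
 [665. 281.  29.]
 [665. 268.  28.]
 [665. 253.  27.]
 [665. 239.  29.]
 [665. 224.  29.]
 [665. 209.  31.]
 [664. 195.  33.]
 [665. 181.  29.]
 [665. 167.  28.]
 [665. 153.  30.]
 [662. 293.  30.]
 [663. 279.  27.]
 [662. 264.  31.]
 [663. 250.  29.]
 [661. 234.  35.]
 [662. 221.  31.]
 [662. 207.  32.]
 [662. 193.  31.]
 [663. 179.  28.]
 [662. 164.  30.]
 [662. 150.  31.]
 [661. 295.  24.]
 [661. 178.  24.]
 [659. 294.  26.]
 [654. 295.  23.]
 [647. 301.  25.]
 [641. 299.  31.]
 [636. 296.  30.]
 [629. 296.  30.]
 [621. 295.  31.]
 [614. 295.  32.]
 [607. 298.  29.]
 [603. 297.  30.]
 [601. 295.  23.]
 [595. 295.  29.]
 [591. 296.  24.]
 [587. 296.  24.]
 [582. 296.  24.]
 [574. 299.  29.]
 [569. 298.  29.]
 [564. 297.  32.]
 [560. 297.  26.]
 [555. 299.  27.]
 [550. 297.  29.]
 [545. 297.  31.]
 [541. 299.  29.]
 [536. 299.  29.]
 [531. 298.  31.]
 [527. 300.  25.]
 [522. 297.  28.]
 [515. 296.  28.]
 [510. 296.  29.]
 [506. 298.  28.]
 [501. 298.  27.]
 [496. 300.  29.]
 [492. 298.  25.]
 [492. 284.  26.]
 [492. 269.  30.]
 [492. 255.  28.]
 [492. 242.  26.]
 [492. 227.  29.]
 [492. 214.  25.]
 [491. 198.  32.]
 [491. 185.  30.]
 [491. 171.  29.]
 [491. 157.  29.]
 [490. 295.  27.]
 [489. 281.  28.]
 [489. 266.  31.]
 [490. 254.  25.]
 [489. 239.  27.]
 [489. 225.  29.]
 [489. 211.  26.]
 [489. 196.  33.]
 [489. 182.  29.]
 [489. 167.  28.]
 [489. 153.  28.]]
77 [495.3 -40.3  20.1] [496.3 -41.3  20.7]
78 [618.7 -59.9  19.6] [618.8 -62.9  20.4]
77 [ 605.  -269.5   19.6] [ 602.9 -269.9   20.2]
union [ 491.3 -170.9  604.1] [ 418.938234   -203.88548028   38.73329562] [ 563.73818371 -137.97701595 1169.50602229]
```

The pictures show three yellow caps at pixels (239,239), (247,187) and (335,193). The green and red look-alikes, and the union at (299,218), stand between and beside them. The pan at (127,205) has its mouth towards -y. I'll set a narrow two-finger gap as a cradle and push each cap along +y.

Emit:
step_arm([
  [0,0,0,1],
  [0,0,0,1],
  [0,0,0,1],
  [0,0,0,1],
  [0,0,0,1],
], grip=0.25, force=20)

```text
time: 1.62
position: [204.6, 537.4, 231.3]
orientation: [180.0, -0.0, 130.3]
ft_force: [0.1, -0.4, -0.6]
gripper_width: 21.4
gripper_force: 0.0
```

Emit:
step_arm([
  [0,0,0,1],
  [0,0,0,1],
  [0,0,0,1],
  [0,0,0,1],
  [0,0,0,1],
])

```text
time: 2.25
position: [204.6, 537.4, 231.3]
orientation: [180.0, -0.0, 101.7]
ft_force: [0.2, -0.9, 0.2]
gripper_width: 21.2
gripper_force: 0.0
```

Emit:
step_arm([
  [0,0,0,1],
  [0,0,0,1],
  [0,0,0,1],
  [0,0,0,1],
  [0,0,0,0.3],
])

```text
time: 2.88
position: [204.6, 537.4, 231.3]
orientation: [180.0, -0.0, 77.2]
ft_force: [0.1, 0.3, -1.0]
gripper_width: 21.1
gripper_force: 0.0
```

Emit:
step_arm([
  [-0.733,0.55,0,0],
  [-0.733,0.55,0,0],
  [-0.733,0.55,0,0],
  [-0.733,0.55,0,0],
  [-0.733,0.55,0,0],
])

```text
time: 3.5
position: [298.6, 327.0, 231.5]
orientation: [180.0, -0.0, 77.3]
ft_force: [1.5, 0.4, -0.3]
gripper_width: 21.7
gripper_force: 0.0
```

Emit:
step_arm([
  [-0.733,0.55,0,0],
  [-0.733,0.55,0,0],
  [-0.733,0.55,0,0],
  [-0.733,0.55,0,0],
  [-0.733,0.55,0,0],
])

```text
time: 4.12
position: [392.2, 117.8, 231.6]
orientation: [180.0, -0.0, 77.3]
ft_force: [0.2, -0.3, -0.2]
gripper_width: 21.2
gripper_force: 0.0
```

Emit:
step_arm([
  [-0.733,0.55,0.6,0],
  [-0.733,0.55,0.6,0],
  [-0.733,0.55,0.6,0],
  [-0.733,0.55,0.6,0],
  [-0.733,0.55,0.6,0],
])

```text
time: 4.75
position: [486.1, -91.5, 80.6]
orientation: [179.9, -0.0, 77.3]
ft_force: [1.3, 0.1, -0.8]
gripper_width: 21.2
gripper_force: 0.0
```

Emit:
step_arm([
  [0,0,0.4,0],
  [0,0,0.4,0],
  [0,0,0.35,0],
  [0,0,0.2,0],
  [0,0,0.14,0],
])

```text
time: 5.38
position: [485.5, -90.0, 6.6]
orientation: [180.0, -0.0, 77.2]
ft_force: [0.6, 0.2, -0.6]
gripper_width: 21.5
gripper_force: 0.0
```

Emit:
step_arm([
  [0.2,0,0,0],
  [0.2,0,0,0],
  [0.2,0,0,0],
  [0.2,0,0,0],
  [0.2,0,0,0],
])

```text
time: 6.0
position: [496.7, -40.5, 7.0]
orientation: [180.0, -0.0, 77.2]
ft_force: [0.2, -0.6, 0.4]
gripper_width: 21.6
gripper_force: 0.4
```

```bash
cat >> h.py <<'E'
def caps(p):
    C=cloud(p)
    for d in robot.masks_of(p,"cap_a"):
        m=d["region"]&(p["z_map"]>0); c=p["pixels"][m].mean(0)
        if d["p"]>.2 and c[1]>120 and c[0]>120:
            u,v=np.argwhere(m).mean(0)[::-1]; print("cap",round(d["p"],2),world(p,u,v,12).round(1),m.sum())
E
python3 - <<'E'
from h import *
p=robot.capture("scene"); save(p,"s1"); caps(p); print(robot.state()["position"])
E
```

```text
cap 0.79 [505.3 -10.6] 243
cap 0.76 [ 608.8 -263.6] 238
[496.69379217 -40.17981945   6.87581917]
```

View pics/s1.png

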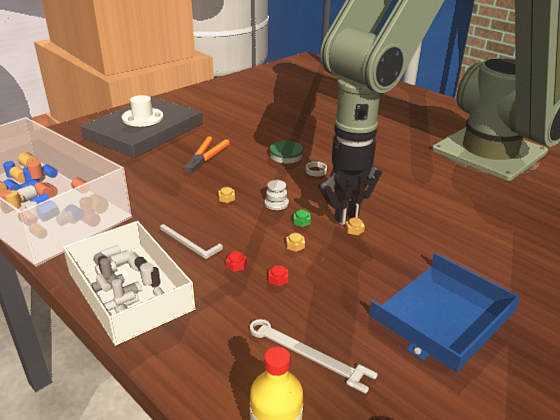

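The cap, at pixel (355,227), sits in front of both fingertips and moves with them. I'll keep pushing.

Emit:
step_arm([
  [0.22,0,0,0],
  [0.22,0,0,0],
  [0.22,0,0,0],
  [0.22,0,0,0],
  [0.22,0,0,0],
])

```text
time: 6.72
position: [508.7, 13.2, 6.8]
orientation: [-180.0, -0.0, 77.2]
ft_force: [0.4, -0.2, 0.5]
gripper_width: 21.1
gripper_force: 0.3
```

Emit:
step_arm([
  [0.22,0,0,0],
  [0.22,0,0,0],
  [0.22,0,0,0],
  [0.22,0,0,0],
  [0.22,0,0,0],
])

```text
time: 7.35
position: [520.8, 66.8, 6.8]
orientation: [-180.0, -0.0, 77.2]
ft_force: [0.5, -0.3, 0.7]
gripper_width: 21.2
gripper_force: 0.3
```

Run:
```python
from h import *
p=robot.capture("scene"); caps(p); p=robot.capture("top"); caps(p);print(robot.state()["position"])
```

```text
cap 0.72 [528.4  95.1] 308
cap 0.65 [621.8 -54.1] 269
cap 0.58 [ 607.3 -264.2] 209
cap 0.51 [ 605.  -270.9] 127
cap 0.51 [617.2 -60.4] 193
[520.64265245  66.2952046    6.74355366]
```

Emit:
step_arm([
  [0.22,0,0,0],
  [0.22,0,0,0],
  [0.22,0,0,0],
  [0.22,0,0,0],
  [0.22,0,0,0],
])

```text
time: 8.18
position: [533.0, 120.5, 6.8]
orientation: [180.0, -0.0, 77.2]
ft_force: [-0.2, -0.2, -1.5]
gripper_width: 21.2
gripper_force: 0.1
```

Emit:
step_arm([
  [0.22,0,0,0],
  [0.22,0,0,0],
  [0.22,0,0,0],
  [0.22,0,0,0],
  [0.22,0,0,0],
])

```text
time: 8.8
position: [545.2, 174.1, 6.8]
orientation: [180.0, -0.0, 77.2]
ft_force: [0.6, -0.5, 0.4]
gripper_width: 21.1
gripper_force: 0.1
```

Emit:
step_arm([
  [0.22,0,0,0],
  [0.22,0,0,0],
  [0.22,0,0,0],
  [0.2,0,0,0],
  [0.1,0,0,0],
])

```text
time: 9.43
position: [555.8, 220.9, 6.8]
orientation: [180.0, -0.0, 77.3]
ft_force: [-0.4, -0.7, 0.1]
gripper_width: 21.4
gripper_force: 0.2
```

Emit:
step_arm([
  [0,0,0,0],
  [-0.2,0,0,0],
  [-0.4,0,-0.2,0],
  [-0.2,0,-0.6,0],
  [0,0,-0.7,0],
])

```text
time: 10.05
position: [545.6, 178.6, 82.7]
orientation: [-179.9, 0.1, 77.1]
ft_force: [0.9, 0.3, -0.6]
gripper_width: 21.1
gripper_force: 0.0
```

Run:
```python
from h import *
p=robot.capture("scene"); caps(p); print(robot.state()["position"],robot.state()["orientation"])
```

```text
cap 0.83 [622.4 -53.5] 263
cap 0.71 [ 607.2 -263.2] 225
cap 0.68 [563.2 248.4] 411
[549.01820664 180.14169657  86.29467956] [179.58665848  -0.22759531  77.13209641]
```

Emit:
step_arm([
  [0,0,0,-1],
  [0,0,0,-0.97],
  [-0.725,0.197,0,0],
  [-0.725,0.197,0,0],
  [-0.725,0.197,0,0],
])

```text
time: 10.78
position: [572.8, 69.5, 81.6]
orientation: [-179.9, 0.0, 88.5]
ft_force: [0.2, -0.3, -0.1]
gripper_width: 21.1
gripper_force: 0.0
```

Emit:
step_arm([
  [-0.725,0.197,0,0],
  [-0.725,0.197,0,0],
  [-0.725,0.197,0,0],
  [-0.725,0.197,0,0],
  [-0.725,0.197,0,0],
])

```text
time: 11.4
position: [617.0, -113.0, 81.4]
orientation: [-179.9, -0.0, 88.5]
ft_force: [0.3, -0.4, 0.7]
gripper_width: 21.5
gripper_force: 0.0
```

Emit:
step_arm([
  [0,0,0.4,0],
  [0,0,0.4,0],
  [0,0,0.35,0],
  [0,0,0.2,0],
  [0,0,0.14,0],
])

```text
time: 12.02
position: [617.9, -110.9, 6.8]
orientation: [-180.0, -0.0, 88.5]
ft_force: [0.4, 0.2, 1.0]
gripper_width: 21.3
gripper_force: 0.0
```

Emit:
step_arm([
  [0.2,0,0,0],
  [0.2,0,0,0],
  [0.2,0,0,0],
  [0.2,0,0,0],
  [0.2,0,0,0],
])

```text
time: 12.65
position: [619.5, -60.1, 7.6]
orientation: [180.0, 0.0, 88.5]
ft_force: [0.7, -0.5, -0.1]
gripper_width: 21.4
gripper_force: 0.4
```

Emit:
step_arm([
  [0.22,0,0,0],
  [0.22,0,0,0],
  [0.22,0,0,0],
  [0.22,0,0,0],
  [0.22,0,0,0],
])

```text
time: 13.28
position: [620.8, -5.1, 7.3]
orientation: [-180.0, -0.0, 88.5]
ft_force: [0.3, 0.2, 0.9]
gripper_width: 21.5
gripper_force: 0.4
```

Emit:
step_arm([
  [0.22,0,0,0],
  [0.22,0,0,0],
  [0.22,0,0,0],
  [0.22,0,0,0],
  [0.22,0,0,0],
])

```text
time: 13.9
position: [622.2, 49.9, 7.3]
orientation: [-180.0, -0.0, 88.5]
ft_force: [0.1, -0.3, -0.4]
gripper_width: 21.0
gripper_force: 0.4
```

Run:
```python
from h import *
p=robot.capture("scene"); caps(p); print(robot.state()["position"],robot.state()["orientation"])
```

```text
cap 0.68 [562.7 248.6] 433
cap 0.66 [627.6  79. ] 339
cap 0.45 [ 608.  -263.8] 215
[622.19569957  50.48270946   7.29666226] [ 1.79995176e+02 -3.08656241e-02  8.85700958e+01]
```

Emit:
step_arm([
  [0.22,-0.02,0,0],
  [0.22,-0.02,0,0],
  [0.22,-0.02,0,0],
  [0.22,-0.02,0,0],
  [0.22,-0.02,0,0],
])

```text
time: 14.62
position: [618.5, 105.1, 7.3]
orientation: [-180.0, -0.0, 88.5]
ft_force: [0.0, -0.9, -1.1]
gripper_width: 21.7
gripper_force: 0.2
```

Emit:
step_arm([
  [0.22,0,0,0],
  [0.22,0,0,0],
  [0.22,0,0,0],
  [0.22,0,0,0],
  [0.22,0,0,0],
])

```text
time: 15.25
position: [620.1, 160.0, 7.3]
orientation: [180.0, -0.0, 88.5]
ft_force: [0.1, -0.4, 1.0]
gripper_width: 21.5
gripper_force: 0.2
```

Emit:
step_arm([
  [0.22,0,0,0],
  [0.22,0,0,0],
  [0.22,0,0,0],
  [0.22,0,0,0],
  [0.1,0,0,0],
])

```text
time: 15.88
position: [621.4, 209.0, 7.3]
orientation: [180.0, -0.0, 88.5]
ft_force: [-0.3, -0.5, 1.4]
gripper_width: 21.3
gripper_force: 0.2
```

Emit:
step_arm([
  [0,0,0,0],
  [-0.2,0,0,0],
  [-0.4,0,-0.2,0],
  [-0.2,0,-0.6,0],
  [0,0,-0.7,0],
])

```text
time: 16.5
position: [619.9, 165.4, 83.3]
orientation: [-179.9, 0.0, 88.4]
ft_force: [0.4, 0.6, 0.5]
gripper_width: 21.6
gripper_force: 0.0
```

Run:
```python
from h import *
p=robot.capture("scene"); save(p,"s2"); caps(p); print(robot.state()["position"],robot.state()["orientation"])
```

```text
cap 0.84 [624.7 236.2] 405
cap 0.82 [562.9 249.2] 395
cap 0.6 [ 607.6 -263.7] 211
[623.13261922 166.84885919  87.4392826 ] [ 1.79492067e+02 -1.28064385e-01  8.84017816e+01]
```

View pics/s2.png

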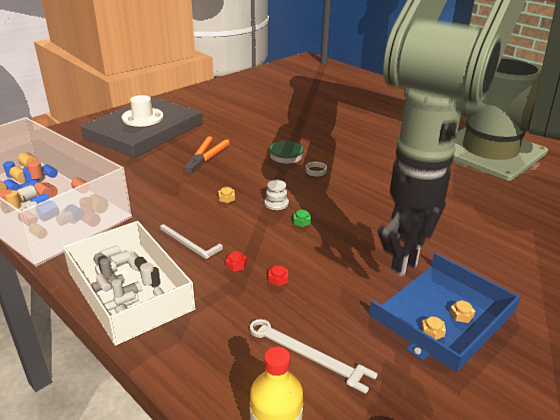

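Both caps lie in the pan, at pixels (434,328) and (463,311), and the bystanders look unchanged. The third cap is next, swinging slightly wide of the union.

Emit:
step_arm([
  [-0.975,-0.012,0,0],
  [-0.975,-0.012,0,0],
  [-0.975,-0.012,0,0],
  [-0.975,-0.012,0,0],
  [-0.975,-0.012,0,0],
])

```text
time: 17.23
position: [609.9, -78.1, 82.1]
orientation: [-180.0, 0.0, 88.5]
ft_force: [-0.7, -0.3, 0.5]
gripper_width: 21.6
gripper_force: 0.0
```

Emit:
step_arm([
  [-0.975,-0.012,0,0],
  [-0.975,-0.012,0,0],
  [-0.975,-0.012,0,0],
  [-0.975,-0.012,0,0],
  [-0.975,-0.012,0,0.26],
])

```text
time: 17.85
position: [600.1, -321.4, 82.0]
orientation: [-180.0, -0.0, 86.9]
ft_force: [1.4, -0.2, 0.2]
gripper_width: 21.6
gripper_force: 0.0
```

Emit:
step_arm([
  [0,0,0.2,0],
  [0,0,0.2,0],
  [0,0,0.2,0],
  [0,0,0.1,0],
  [0,0,0.1,0],
])

```text
time: 18.48
position: [601.9, -318.2, 42.0]
orientation: [180.0, -0.0, 87.1]
ft_force: [-0.1, -0.3, 0.8]
gripper_width: 21.3
gripper_force: 0.0
```

Emit:
step_arm([
  [0,0,0.2,0],
  [0,0,0.2,0],
  [0,0,0.2,0],
  [0,0,0.1,0],
  [0,0,0,0],
])

```text
time: 19.1
position: [601.4, -318.9, 6.7]
orientation: [-180.0, -0.0, 87.0]
ft_force: [0.3, -0.2, 0.7]
gripper_width: 21.4
gripper_force: 0.0
```

Emit:
step_arm([
  [0.2,0,0,0],
  [0.2,0,0,0],
  [0.2,0,0,0],
  [0.2,0,0,0],
  [0.2,0,0,0],
])

```text
time: 19.73
position: [604.4, -268.3, 7.5]
orientation: [180.0, 0.0, 87.0]
ft_force: [0.3, -1.2, 0.8]
gripper_width: 21.1
gripper_force: 0.4
```

Run:
```python
from h import *
p=robot.capture("scene"); save(p,"s3"); caps(p); print(robot.state()["position"],robot.state()["orientation"])
```

```text
cap 0.81 [625.  236.3] 364
cap 0.71 [ 608.1 -238.6] 208
cap 0.6 [562.8 248.2] 360
[ 604.30187698 -267.68592446    7.35912785] [-1.79991469e+02 -3.10765165e-02  8.70815837e+01]
```

View pics/s3.png

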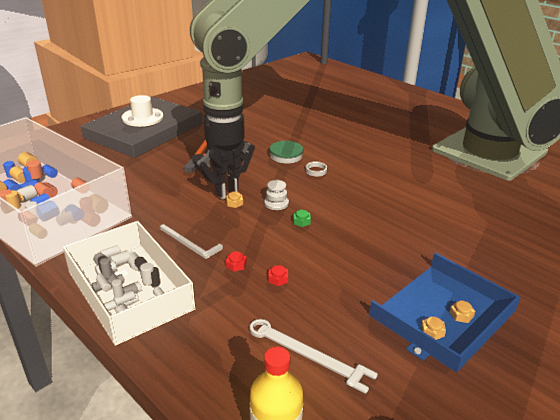

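The cap, at (235,199), sits in front of the tips, but the knuckles splay wide above it. Before passing the union I'll measure that clearance.

Run:
```python
from h import *
p=robot.capture("scene"); C=cloud(p).reshape(-1,3); C=C[(p["z_map"]>0).ravel()]
s=robot.state()["position"]
g=C[(abs(C[:,0]-s[0])<110)&(abs(C[:,1]-s[1])<60)]
for z in range(5,130,10):
    a=g[(g[:,2]>=z)&(g[:,2]<z+10)]
    if len(a): print(z,len(a),(a.min(0)-s)[:2].round(),(a.max(0)-s)[:2].round())
u=C[(abs(C[:,0]-543)<35)&(abs(C[:,1]+186)<35)&(C[:,2]>5)]
for z in range(5,55,10):
    a=u[(u[:,2]>=z)&(u[:,2]<z+10)]
    if len(a): print("u",z,a.min(0).round(),a.max(0).round())
```

```text
5 137 [-18. -10.] [21. 45.]
15 163 [-24.  -7.] [25. 44.]
25 86 [-27.  -8.] [24. 16.]
35 90 [-24. -11.] [25. 16.]
45 90 [-43. -10.] [39. 18.]
55 191 [-48. -12.] [44. 21.]
65 163 [-53. -15.] [50. 20.]
75 208 [-54. -16.] [56. 22.]
85 213 [-63. -14.] [61. 22.]
95 258 [-65. -13.] [65. 23.]
105 283 [-62. -13.] [65. 26.]
115 168 [-41. -11.] [42. 20.]
125 58 [-2. -8.] [40. 33.]
u 5 [ 520. -205.    5.] [ 569. -158.   15.]
u 15 [ 535. -201.   18.] [ 566. -162.   25.]
u 25 [ 525. -199.   25.] [ 566. -161.   35.]
u 35 [ 524. -202.   35.] [ 564. -164.   45.]
u 45 [ 526. -201.   45.] [ 563. -167.   47.]
```

Emit:
step_arm([
  [0.18,0,-0.06,1],
  [0.18,0,0,1],
  [0.18,0,0,1],
  [0.2,0,0,0],
  [0.2,0,0,0],
])

```text
time: 20.5
position: [615.4, -223.4, 10.3]
orientation: [180.0, 0.0, 69.9]
ft_force: [-0.0, -1.1, 1.3]
gripper_width: 21.2
gripper_force: 0.4
```

Emit:
step_arm([
  [0.2,0,0,0],
  [0.2,0,0,0],
  [0.2,0,0,0],
  [0,0,0,0],
  [0,0,0,0],
])

```text
time: 21.12
position: [625.5, -195.4, 10.2]
orientation: [-180.0, -0.0, 69.8]
ft_force: [0.7, -0.6, -0.3]
gripper_width: 21.5
gripper_force: 0.0
```

Run:
```python
from h import *
p=robot.capture("scene"); caps(p); print(robot.state()["position"],robot.state()["orientation"])
p=robot.capture("top"); caps(p)
```

```text
cap 0.93 [563.3 248.7] 410
cap 0.69 [624.2 236. ] 395
cap 0.6 [ 636.9 -165.8] 247
[ 625.36150739 -195.66651025   10.20338968] [-1.79986888e+02 -4.29590223e-03  6.98135801e+01]
cap 0.64 [622.9 231.7] 158
cap 0.53 [559.2 244.3] 175
```

Emit:
step_arm([
  [0.18,0,0,-0.7],
  [0.18,0,0,-0.7],
  [0.18,0,0,-0.7],
  [0.18,0,0,-0.7],
  [0.18,0,0,-0.7],
])

```text
time: 21.95
position: [635.0, -151.9, 10.3]
orientation: [180.0, 0.0, 90.0]
ft_force: [0.8, -0.5, -0.3]
gripper_width: 21.6
gripper_force: 0.2
```

Emit:
step_arm([
  [0.2,0,0,0],
  [0.2,0,0,0],
  [0.2,0,0,0],
  [0.2,0,0,0],
  [0.2,0,0,0],
])

```text
time: 22.58
position: [635.1, -101.0, 10.3]
orientation: [180.0, -0.0, 89.9]
ft_force: [1.4, 0.2, 0.9]
gripper_width: 21.4
gripper_force: 0.3
```

Run:
```python
from h import *
p=robot.capture("scene"); caps(p); print(robot.state()["position"],robot.state()["orientation"])
```

```text
cap 0.87 [562.8 248.5] 415
cap 0.79 [636.6 -72.5] 310
cap 0.63 [624.7 236.2] 401
[ 635.00007759 -100.41632035   10.29837623] [-1.79989455e+02 -2.84324374e-02  8.99431498e+01]
```

Emit:
step_arm([
  [0.22,0,0,-0.6],
  [0.22,0,0,-0.6],
  [0.22,0,0,-0.55],
  [0.22,0,0,0],
  [0.22,0,0,0],
])

```text
time: 23.3
position: [629.3, -46.7, 10.3]
orientation: [180.0, 0.0, 99.9]
ft_force: [-0.3, -0.6, -0.1]
gripper_width: 21.4
gripper_force: 0.4
```

Emit:
step_arm([
  [0.22,0,0,0],
  [0.22,0,0,0],
  [0.22,0,0,0],
  [0.22,0,0,0],
  [0.22,0,0,0],
])

```text
time: 23.92
position: [619.7, 7.8, 10.3]
orientation: [180.0, -0.0, 99.9]
ft_force: [0.3, -0.3, -0.0]
gripper_width: 21.3
gripper_force: 0.4
```

Emit:
step_arm([
  [0.22,0,0,0],
  [0.22,0,0,0],
  [0.22,0,0,0],
  [0.22,0,0,0],
  [0.22,0,0,0],
])

```text
time: 24.55
position: [610.3, 62.0, 10.3]
orientation: [180.0, -0.0, 99.9]
ft_force: [-0.7, -0.5, 0.4]
gripper_width: 21.4
gripper_force: 0.4
```

Run:
```python
from h import *
p=robot.capture("scene"); caps(p); print(robot.state()["position"],robot.state()["orientation"])
```

```text
cap 0.88 [609.4  89.8] 346
cap 0.86 [624.2 235.9] 392
cap 0.58 [564.2 248.5] 389
[610.12490544  62.51498793  10.2934927 ] [-1.79992867e+02 -2.83247184e-02  9.99747592e+01]
```

Emit:
step_arm([
  [0.22,0,0,0],
  [0.22,0,0,0],
  [0.22,0,0,0],
  [0.22,0,0,0],
  [0.22,0,0,0],
])

```text
time: 25.28
position: [600.8, 116.3, 10.3]
orientation: [-180.0, -0.0, 99.9]
ft_force: [0.2, -0.9, 0.5]
gripper_width: 21.3
gripper_force: 0.4
```

Emit:
step_arm([
  [0.22,0,0,0],
  [0.22,0,0,0],
  [0.22,0,0,0],
  [0.22,0,0,0],
  [0.1,0,0,0],
])

```text
time: 25.9
position: [592.4, 164.5, 10.3]
orientation: [180.0, -0.0, 99.9]
ft_force: [0.5, -0.8, 0.0]
gripper_width: 21.5
gripper_force: 0.4
```

Emit:
step_arm([
  [0,0,0,0],
  [-0.2,0,0,0],
  [-0.4,0,-0.2,0],
  [-0.4,0,-0.8,0],
  [-0.4,0,-0.9,0],
])

```text
time: 26.52
position: [604.4, 92.3, 106.4]
orientation: [-179.9, 0.0, 99.8]
ft_force: [1.0, 0.8, 0.6]
gripper_width: 21.4
gripper_force: 0.0
```

Emit:
step_arm([
  [-0.6,-0.6,-0.6,0],
  [-0.6,-0.6,-0.6,0],
  [0,0,0,0],
  [0,0,0,0],
  [0,0,0,0],
])

```text
time: 27.15
position: [555.8, 25.5, 164.4]
orientation: [-179.9, -0.0, 99.9]
ft_force: [-0.4, -0.4, 0.5]
gripper_width: 21.3
gripper_force: 0.0
```

Run:
```python
from h import *
p=robot.capture("scene"); caps(p); p=robot.capture("top"); save(p,"top4"); caps(p); print(robot.state()["position"])
```

```text
cap 0.85 [563.4 248.4] 389
cap 0.81 [624.9 236.3] 413
cap 0.6 [591.4 190.5] 388
cap 0.64 [ 756.1 -200.2] 237
[555.8118576  25.8067807 164.5064664]
```

View pics/top4.png

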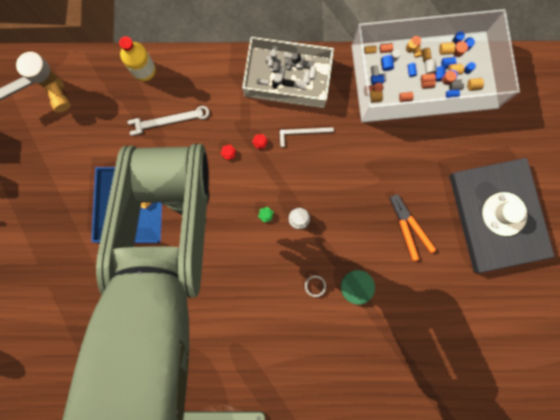

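The arm hides most of the pan in this view, but the scene camera places all three caps inside it. The third is about 39 mm in from the mouth. The union at (299,218), ring (315,286), tin (358,287), wrench, hex key and pliers are at their original pixels, so I'm handing in.

```bash
python3 -c "
from workcell import robot
print(robot.close_job())"
```

```text
the job is handed in; nothing more can be done
None
```

All three caps measured wholly inside the blue pan with the union and the other bystanders at their original positions, and I handed the job in at about 27 s; the interface returned no verdict.

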